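# Put the candy tray away and close the chest on its folding lid stay

### The arm

A 6-joint arm with a two-finger parallel gripper is mounted at the origin on the work surface. World frame = base frame: x ahead of the robot, y to its left, z up, the work surface at z = 0. Lengths are in m, angles in rad, forces in N, time in s.
With the tool pointing down it reaches from about 0.325 to 0.875 m from the base axis. Payload 4.4 kg.
Tool frame: the origin (TCP) lies at the very end of the fingers, on their centre line; the grasp point (between the pads) lies 19 mm behind it; z points along the fingers, y is the line along which they close (so a half turn about z gives the same grasp; the last joint's range is limited). The gripper opens to 85 mm and grips with 20 to 120 N. Pads are 22 mm wide; open, the fingers measure 114 mm over their backs; the gripper's body (76 mm by 85 mm) begins 54 mm behind the grasp point. The pads swing forward as they close: fully open they stand 13 mm farther back than shut.
Start: joints at [-0.15, 0.207, 1.542, -0, 1.393, -0.15], TCP at [0.575, -0, 0.231] pointing down, gripper open.
Joint ranges: [-2.73, 2.73], [-0.86, 2.22], [0.23, 2.46], [-1.11, 4.25], [0.08, 2.63], [-2.82, 2.82]. Speed limits (rad/s): [2.79, 2.79, 3.14, 3.14, 3.14, 3.14].

### API

Orientations are given as a unit quaternion [w, x, y, z].
In Python, from workcell import * gives the robot as it stands.
- The arm moves only by the tool drive_tool, never from a script. Its argument "plan" is a list of rows, each an object of numbers: "jaw": the opening in per cent of the stroke, from 0 (shut) to 100 (fully open); "tx", "ty", "tz": the shift along the tool's x, y, z in m; "rx", "ry", "rz": the turn, a rotation vector about the tool's x, y, z in degrees. In form: [{"jaw": .., "tx": .., "ty": .., "tz": .., "rx": .., "ry": .., "rz": ..}, ...]. A call has 1 to 20 rows; each row is the pose to reach, as a shift and turn from the pose commanded when the call began, along the tool's axes at that moment; what a row does not reach only later rows make up. A row lasts 1/10 s, in which the tool goes at most 50 mm and 8.59 degrees, less where a joint would pass 70% of its speed; a pose out of reach is approached as far as the arm can. A call with a gripper value outside its range is refused whole. The fingers move at their own pace and stop on an object; "newtons" is the grip in N (left out, the last holds). Time passes only in rows, so rows that repeat a pose let the fingers close. It gives the time, the measured TCP pose, the force, the opening and the grip force at its end, in the units of the state.
- state(): the state, without advancing time (a new reading comes with each control period).
- capture(name): name is "scene" or "side" or "wrist"; returns the picture (480x640x3 uint8, red, green, blue); there is no depth.
- get_calibration(name): a dict with "fx", "fy", "cx", "cy" (pixels), "pose" (4x4, takes a point from camera to world coordinates). Camera axes: x right, y up, looking along -z (the intrinsics and any distortion apply to the point x, -y, -z); pixel columns grow to the right and rows downward; lengths in m; the calibration is good to about 2 mm. The wrist camera is an equidistant fisheye: a pixel r from the principal point sees the ray r / f radians off the axis. A picture is of the moment at which its call begins: read the wrist's pose just before it. get_calibration takes no time and is no camera call; for the wrist camera it gives the pose at the moment of the call.
- close_job(): hands the job in; it is judged then, once.
The state is a dict: "time": time; "joints": joint angles; "dq": joint speeds; "joint_torque": joint torques, N m; "tool_pos": TCP position; "ee_rot": TCP orientation; "ft_force": force on the tool from outside, world axes, zero at the start; "moment": the same for the moment, N m; "grip_width": finger opening in m; "finger_force": force on a finger pad.
Only numpy, scipy, OpenCV 4.12 (cv2) and the standard library are available. Lean on these libraries where they do the work, as an engineer would, in place of code of your own. Each camera call takes 0.05 s, during which the arm holds its last target. There are 200 camera calls.

### The job

Put the lotus candy tray away: set it down flat inside the open bamboo chest, clear of the lid stay, without letting it fall. Then unlock the folding stay by lifting its knee past centre, and lower the lid gently until it is fully shut: never let it drop. Leave the colander, the glass canister and the chopstick rests where they are.

Things in the scene. Friction and masses are not known exactly. Their poses are not given: they have to be found in the camera images.
- chest: Bamboo chest, fixed, 205 deep (x) x 300 wide (y) x 120 high, walls and floor 10 thick, open on top; inside 185 x 280, floor 10 above the counter. Origin: centre of its underside, z up, +x to its back (hinge side), -x to its front. The stay folds down inside along the -y wall: leave the strip y < -95 mm free.
- lid_hinge (a point): Middle of the lid's hinge line: along the chest's y at the back top edge, 102.5 mm behind (+x) and 120 mm above the chest's origin. The lid turns about it.
- lid (a joint): Lid angle, rad: 0 as found, open (78 deg above shut, leaning to the front), growing as it is lowered; 1.36 = fully shut on the rim. Lid 205 x 300 x 10 mm, 0.5 kg. Stiff rivets hold the unlocked lid still down to about 0.25; lowered further (0.3 to 0.5 on) it falls by its own weight unless held.
- lid_bar (a point): Middle of the lid's round pull bar: steel, 12 mm thick, 120 long along the chest's y, 239 mm from the hinge line, 34 mm beyond the lid's front edge (28 mm finger gap behind it), on posts 52 mm either side of the middle. At lid angle q it is 239 cos(1.36-q) in front of and 239 sin(1.36-q) above the hinge line (plus 5 mm across the lid: 5 mm above it when shut).
- knee (a joint): Fold of the stay's knee, rad: 0 locked (sagging 6 mm behind the bars' straight line, on its stop), 0.16 dead centre, then growing as the stay folds: 1.06 at lid 0.16, 1.31 at lid 0.26, 3.03 with the lid shut. Below 0.16 it blocks the lid from closing. Its stiff rivets take 5 to 10 N at the knob.
- knee_knob (a point): Black 20 mm knob plus rivet at the stay's knee, 36 mm long along the chest's y, to pinch across its ends; the point is mid-length. It swings about stay_pivot (radius 73 mm). Locked: 38 mm behind (+x) and 63 mm above the pivot, lid 50 mm further back. Lift it to the front to unlock: 6 mm in front, 73 above at lid 0.16 rad; 20 in front, 70 above at lid 0.26.
- stay_pivot (a point): Lower end pivot of the stay on the chest's -y wall, in the knob's middle plane: 0.5 mm behind the chest's origin in x, -116 mm in y, 106 mm above the counter. The knob turns about it, its axis along the chest's y.
- tray: Loose pink plastic lotus candy tray, empty, 0.15 kg, 46 mm radius base, eight petals spreading to 70 mm radius at 36 mm height, with a green seed-pod handle on a stem in the centre; 90 mm high in all. Origin: centre of its underside, z up.
- tray_handle (a point): Grip point of the tray's seed-pod handle, a 27 mm diameter upright cylinder from 62 to 86 mm above the tray's underside; this point is at 73 mm.
- canister: Bystander: glass canister with wire clasp, 96 mm diameter, 142 high, 0.75 kg. Origin: centre of its underside.
- colander: Bystander: steel colander, 200 mm diameter, 97 high, two side loops reaching 125 mm out. Origin: centre of its underside.
- rest_a: Bystander: bamboo chopstick rest 18 x 70 x 15 mm. Origin: centre of its underside.
- rest_b: Bystander: second bamboo chopstick rest, the same.
Things that resemble listed ones, but are neither listed nor needed, are in the scene too. There is more than one size of the tray; the job needs the middle-sized.

How it is judged:
By the outcome, as a careful person would: the job done as asked, in the order asked, and still so for the second after the job is handed in, with the robot touching nothing.
It also fails if it takes over 64 s, if anything falls off the work surface, if the arm or the gripper's body presses on something with over 40 N, if the wrist force passes 120 N, or if a joint passes its speed limit or range.

## Working session

There is one attempt and no reset: what is moved stays moved. The work goes in short steps, Python scripts to look and compute and a tool call to move; the robot and the scene stay as the last step left them, time stands still between calls to the robot, and variables do not carry over. Pictures are saved under pics/ and viewed, at most 10 in all, crops included, and the job is handed in when it is done.

Besides the shell and the picture viewer there is one more tool, called after "Call:" by a JSON object that holds its "api" and its "payload". drive_tool: Moves the arm, as the interface text tells. Its arguments: {"type":"object","properties":{"plan":{"type":"array"},"newtons":{"type":"number"}},"required":["plan"]}

```bash
mkdir -p pics; ls; python3 - <<'E'
from workcell import *
import cv2,numpy as np
s=state();print(s)
for n in("scene","side"):
    im=capture(n);cv2.imwrite(f"pics/{n}0.png",im[:,:,::-1])
    c=get_calibration(n);print(n,c)
E
```

```text
pics
{'time': 0.0, 'joints': array([-1.50491283e-01,  2.07450859e-01,  1.54295691e+00,  1.31644684e-05,
        1.39349056e+00, -1.50482023e-01]), 'dq': array([ 6.69214381e-04, -7.32238305e-04, -2.38664685e-05, -2.44253646e-03,
       -2.36184413e-03, -1.02685477e-04]), 'joint_torque': array([ 4.44781954e-04, -3.83034396e+01, -2.91594708e+01, -2.26178481e-04,
        1.06274080e-02,  5.83859855e-05]), 'tool_pos': array([5.74245509e-01, 1.12248053e-04, 2.30106835e-01]), 'ee_rot': array([-9.32018777e-04,  7.07110411e-01,  7.07102211e-01, -6.78539404e-04]), 'ft_force': array([ 0.09697288,  0.29329991, -0.30008031]), 'moment': array([ 0.01981446,  0.02383889, -0.02059713]), 'finger_force': 0.0, 'grip_width': 0.08510359144475417}
scene {'fx': 624.4538120150827, 'fy': 624.4538120150827, 'cx': 320.37648468144096, 'cy': 242.14218627282992, 'pose': array([[ 0.66193963, -0.42691577,  0.61609972,  1.36300856],
       [ 0.74953657,  0.38309383, -0.53984632, -0.808612  ],
       [-0.00555509,  0.81913494,  0.57357396,  1.00710708],
       [ 0.        ,  0.        ,  0.        ,  1.        ]])}
side {'fx': 584.125032469347, 'fy': 584.125032469347, 'cx': 328.80081720261535, 'cy': 240.76406674134637, 'pose': array([[ 8.96408611e-01,  2.95143959e-01, -3.30668482e-01,
         1.28469092e-02],
       [-4.43228610e-01,  5.96949162e-01, -6.68730213e-01,
        -1.04300816e+00],
       [ 2.05903200e-05,  7.46017253e-01,  6.65926616e-01,
         1.18083183e+00],
       [ 0.00000000e+00,  0.00000000e+00,  0.00000000e+00,
         1.00000000e+00]])}
```

View pics/scene0.png

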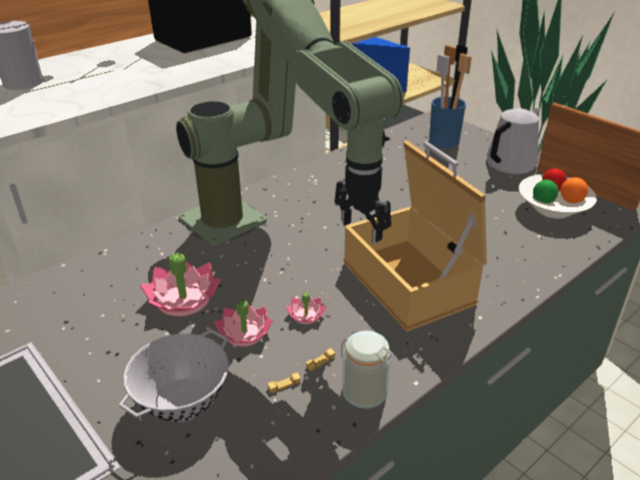

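View pics/side0.png

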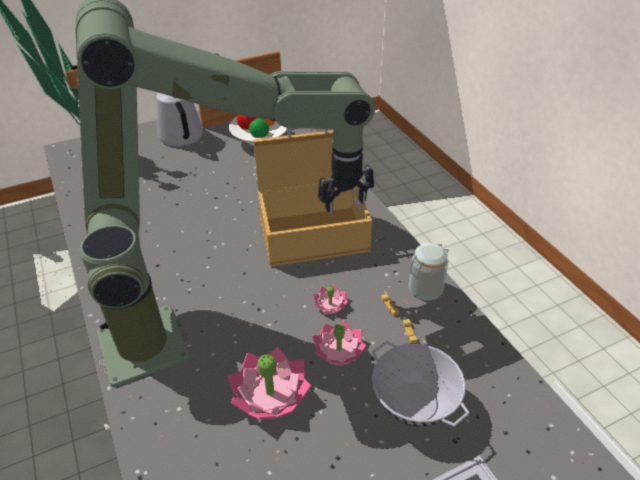

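Candidates in the scene view are a large tray at (180,285), a middle one at (243,325) and a small one at (306,310). In the side view they are at (268,385), (339,343) and (331,299). I choose the middle one. The chest's hinge is on the far (+y) side and its stay is on the world +x side. Next I take close crops.

```bash
python3 - <<'E'
import cv2,numpy as np
def crop(n,x,y,w,h,f):
    im=cv2.imread(f"pics/{n}0.png")[y:y+h,x:x+w]
    im=cv2.resize(im,None,fx=f,fy=f,interpolation=cv2.INTER_CUBIC)
    for i in range(0,w):
        if (x+i)%10==0: cv2.line(im,(i*f,0),(i*f,12 if (x+i)%50==0 else 6),(255,255,255),1)
        if (x+i)%50==0: cv2.putText(im,str(x+i),(i*f+2,22),0,.4,(0,255,255))
    for i in range(0,h):
        if (y+i)%10==0: cv2.line(im,(0,i*f),(12 if (y+i)%50==0 else 6,i*f),(255,255,255),1)
        if (y+i)%50==0: cv2.putText(im,str(y+i),(12,i*f+4),0,.4,(0,255,255))
    return im
def mont(a,b,o):
    m=np.zeros((max(a.shape[0],b.shape[0]),a.shape[1]+b.shape[1],3),np.uint8)
    m[:a.shape[0],:a.shape[1]]=a;m[:b.shape[0],a.shape[1]:]=b;print(m.shape,a.shape);cv2.imwrite(o,m)
mont(crop("scene",335,135,160,200,3),crop("scene",207,288,75,70,4),"pics/mA.png")
mont(crop("side",250,125,128,145,4),crop("side",305,315,70,60,4),"pics/mB.png")
E
```

```text
(600, 780, 3) (600, 480, 3)
(580, 792, 3) (580, 512, 3)
```

View pics/mA.png

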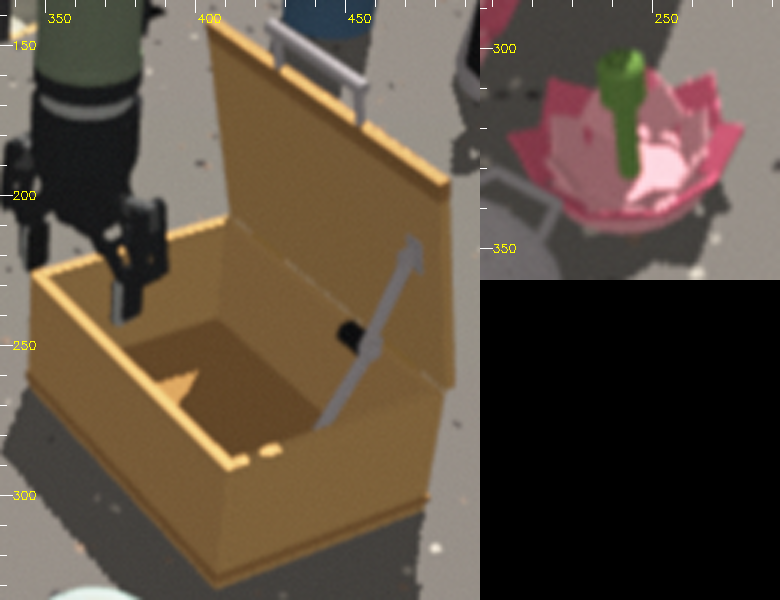

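View pics/mB.png

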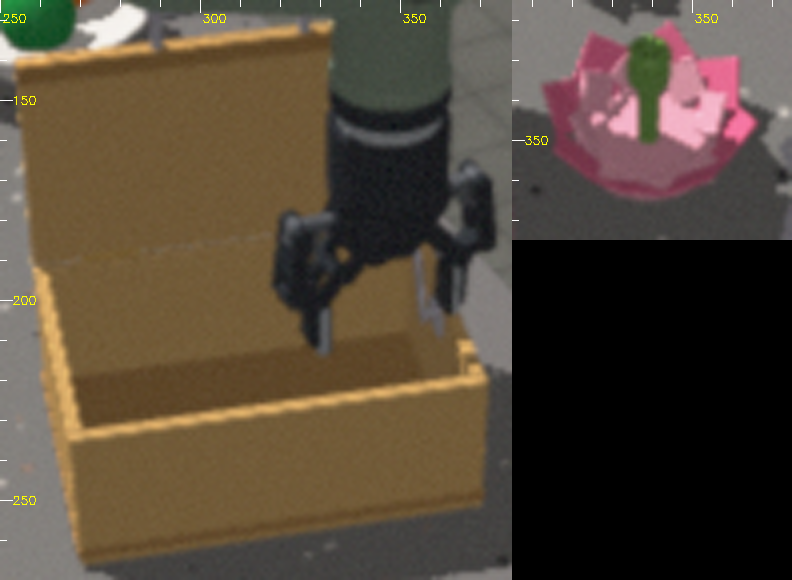

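The crops show the middle tray's pod top at scene (242.5,302) and side (339.5,325), with the stem foot at (244,332) and (339,349). The chest rim corners are sharp in both views. I fit its pose from these.

```bash
cat > h.py <<'E'
from workcell import *
import numpy as np
from scipy.optimize import least_squares
from scipy.spatial.transform import Rotation as R
def proj(c,p):
    T=np.linalg.inv(c["pose"]);q=T[:3,:3]@p+T[:3,3]
    return np.array([c["cx"]+c["fx"]*q[0]/-q[2],c["cy"]-c["fy"]*q[1]/-q[2]])
def Rz(a):return R.from_euler('z',a).as_matrix()
def rot():
    w,x,y,z=state()["ee_rot"];return R.from_quat([x,y,z,w]).as_matrix()
E
python3 - <<'E'
from h import *
cal={n:get_calibration(n) for n in("scene","side")}
O=[("scene",-.1025,.15,.12,346.7,225.7),("scene",-.1025,-.15,.12,411.7,291),("scene",-.1025,-.15,0,407.7,330.7),("scene",-.1025,.15,0,344.3,261.7),("scene",.1025,-.15,0,477.7,304.3),("scene",.1025,-.15,.12,483,264.3),("scene",.1025,.15,.12,411,207.7),
("side",-.1025,.15,.12,268.2,234.2),("side",-.1025,-.15,.12,371.5,220),("side",-.1025,-.15,0,370.5,250.7),("side",-.1025,.15,0,271.2,265.5),("side",.1025,.15,.12,259.5,192)]
def f(v):
    return np.concatenate([proj(cal[o[0]],Rz(v[2])@np.array(o[1:4])+[v[0],v[1],0])-o[4:] for o in O])
s=least_squares(f,[.6,.1,1.5],loss="soft_l1");print("chest",s.x,np.round(f(s.x).reshape(-1,2),1).tolist())
def tri(a,b):
    g=lambda p:np.r_[proj(cal["scene"],p)-a,proj(cal["side"],p)-b]
    r=least_squares(g,[.5,-.2,.05]);return r.x.round(4),g(r.x).round(1)
print("top",tri((242.5,302.3),(339.5,325)));print("foot",tri((244,331.7),(339,349.5)))
print("small",tri((306,296),(330,288)),"big",tri((177,255),(266,358)))
for r in(.07,):
  for n in cal:
    t=tri((242.5,302.3),(339.5,325))[0]
    print(n,[proj(cal[n],np.array([t[0]+r*np.cos(a),t[1]+r*np.sin(a),.036])).round(0).tolist() for a in np.arange(8)*np.pi/4])
# chest points
x,y,a=s.x
W=lambda p:(Rz(a)@np.array(p)+[x,y,0]).round(4)
print("hinge",W([.1025,0,.12]),"pivot",W([.0005,-.116,.106]),"knob",W([.0385,-.116,.169]))
for q in(0,.16,1.36):
  t=1.36-q;print("bar",q,W([.1025-.239*np.cos(t)+.005*np.sin(t),0,.12+.239*np.sin(t)+.005*np.cos(t)]))
E
```

```text
chest [0.56880945 0.18510586 1.33039147] [[-1.6, 0.4], [0.1, 0.9], [0.0, 1.0], [0.1, 1.7], [-0.4, 0.3], [1.3, 1.3], [0.4, -1.4], [-1.0, 0.2], [0.4, -0.6], [-0.5, -0.3], [-1.1, 0.1], [-1.9, -1.2]]
top (array([ 0.4411, -0.2347,  0.0931]), array([-0.1,  0.1, -0.1, -0.1]))
foot (array([ 0.4392, -0.2378,  0.0036]), array([-0.2,  0.2, -0.1, -0.3]))
small (array([ 0.4888, -0.0883,  0.0605]), array([ 0.1, -0.2,  0.1,  0.3])) big (array([ 0.2377, -0.2759,  0.1333]), array([-0.2,  0.3, -0.1, -0.3]))
scene [[263.0, 337.0], [275.0, 323.0], [269.0, 308.0], [249.0, 302.0], [227.0, 306.0], [214.0, 320.0], [219.0, 335.0], [239.0, 343.0]]
side [[364.0, 330.0], [348.0, 319.0], [327.0, 320.0], [313.0, 333.0], [314.0, 350.0], [330.0, 362.0], [352.0, 361.0], [366.0, 347.0]]
hinge [0.5932 0.2847 0.12  ] pivot [0.6816 0.158  0.106 ] knob [0.6906 0.1949 0.169 ]
bar 0 [0.5825 0.2408 0.3548]
bar 0.16 [0.5737 0.2051 0.3446]
bar 1.36 [0.5363 0.0525 0.125 ]
```

```bash
cat >> h.py <<'E'
C=np.array([.5688,.1851,0]);A=1.3304
def W(x,y,z):return Rz(A)@np.array([x,y,z])+C
def Rtool(tilt,bar=False,s=1):
    # tool z tilted (deg) from down towards chest +x; closing axis along chest y (or in the x-z plane if bar)
    t=np.radians(tilt);z=np.array([np.sin(t),0,-np.cos(t)]);y=np.array([0,-1.,0])
    M=np.c_[np.cross(y,z),y,z]
    if bar:M=M@Rz(s*np.pi/2)
    return Rz(A)@M
def to(p,Rt,grasp=True):
    """shift (mm) and turn (deg) in the present tool frame to put the grasp point at p"""
    st=state();R0=rot();tcp=np.array(p)+(.019*Rt[:,2] if grasp else 0)
    d=R0.T@(tcp-st["tool_pos"]);r=R.from_matrix(R0.T@Rt).as_rotvec(degrees=True)
    return (d*1000).round(1).tolist(),r.round(2).tolist()
E
python3 - <<'E'
from h import *
T=Rtool(15)
print("above tray",to([.440,-.236,.18],T));print("at tray",to([.440,-.236,.074],T))
print("chest place",W(-.005,.025,.0),T.round(3).tolist())
E
```

```text
above tray ([-231.3, -133.0, 68.8], [-1.93, 14.92, 13.68])
at tray ([-231.4, -132.7, 174.8], [-1.93, 14.92, 13.68])
chest place [0.54332847 0.18619597 0.        ] [[0.23, 0.971, 0.062], [0.938, -0.238, 0.251], [0.259, 0.0, -0.966]]
```

Call:
{"api": "drive_tool", "payload": {"plan": [{"jaw": 100,"tx": -0.04,"ty": -0.023,"tz": 0.005,"rx": -0.3,"ry": 2.5,"rz": 2.3},{"jaw": 100,"tx": -0.08,"ty": -0.046,"tz": 0.02,"rx": -0.6,"ry": 5,"rz": 4.6},{"jaw": 100,"tx": -0.12,"ty": -0.069,"tz": 0.035,"rx": -1,"ry": 7.5,"rz": 6.9},{"jaw": 100,"tx": -0.16,"ty": -0.092,"tz": 0.05,"rx": -1.3,"ry": 10,"rz": 9.2},{"jaw": 100,"tx": -0.2,"ty": -0.115,"tz": 0.06,"rx": -1.6,"ry": 12.5,"rz": 11.5},{"jaw": 100,"tx": -0.231,"ty": -0.133,"tz": 0.07,"rx": -1.9,"ry": 14.9,"rz": 13.7},{"jaw": 100,"tx": -0.231,"ty": -0.133,"tz": 0.07,"rx": -1.9,"ry": 14.9,"rz": 13.7},{"jaw": 100,"tx": -0.231,"ty": -0.133,"tz": 0.07,"rx": -1.9,"ry": 14.9,"rz": 13.7},{"jaw": 100,"tx": -0.231,"ty": -0.133,"tz": 0.07,"rx": -1.9,"ry": 14.9,"rz": 13.7}]}}

```text
time: 1.0
tool_pos: [0.4423, -0.2302, 0.1613]
ee_rot: [-0.08, 0.78, 0.612, 0.103]
ft_force: [0.3, -0.2, 1.0]
grip_width: 0.0853
finger_force: 0.0
```

```bash
python3 - <<'E'
from h import *
import cv2
s=state();print(s["joints"].round(3),s["tool_pos"].round(4),s["time"])
im=[capture(n)[:,:,::-1] for n in("wrist","scene","side")]
a=cv2.resize(im[1][200:380,120:420],None,fx=1.333,fy=1.333);b=cv2.resize(im[2][220:460,230:500],None,fx=1.1,fy=1.1)
w=cv2.resize(im[0],(400,300));m=np.zeros((600,800,3),np.uint8)
m[:300,:400]=w;m[:a.shape[0],400:400+a.shape[1]]=a;m[300:300+b.shape[0],:b.shape[1]]=b
cv2.imwrite("pics/m1.png",m)
print("at tray",to([.440,-.236,.074],Rtool(15)))
E
```

```text
[-0.798  0.181  1.749  0.228  1.357 -0.623] [ 0.4423 -0.2302  0.1613] 1.0
at tray ([-29.1, -1.5, 102.0], [0.09, 0.04, 0.17])
```

View pics/m1.png

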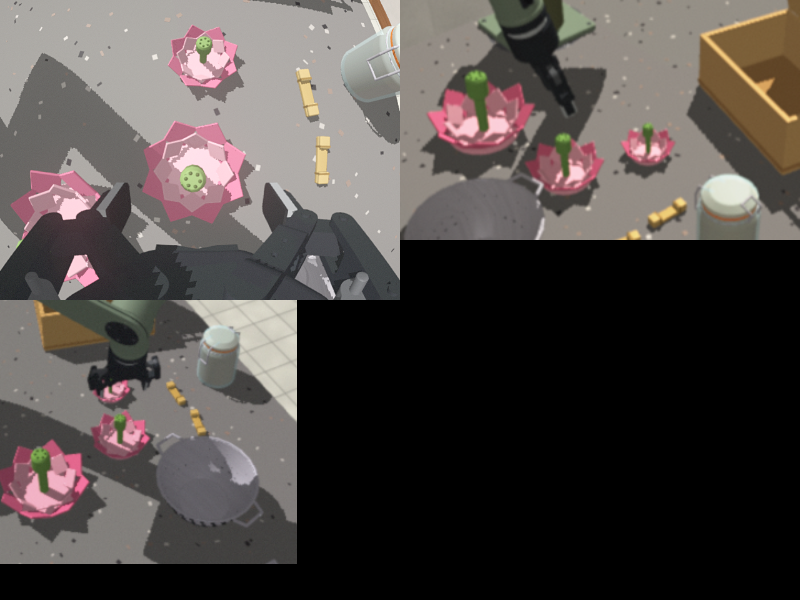

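The pod is at wrist montage (193,178), centred between the fingers, and the large and small trays are clear. Next I descend and grip.

Call:
{"api": "drive_tool", "payload": {"newtons": 40, "plan": [{"jaw": 100,"tx": -0.029,"ty": -0.001,"tz": 0.02},{"jaw": 100,"tx": -0.029,"ty": -0.001,"tz": 0.045},{"jaw": 100,"tx": -0.029,"ty": -0.001,"tz": 0.07},{"jaw": 100,"tx": -0.029,"ty": -0.001,"tz": 0.09},{"jaw": 100,"tx": -0.029,"ty": -0.001,"tz": 0.102},{"jaw": 100,"tx": -0.029,"ty": -0.001,"tz": 0.102},{"jaw": 100,"tx": -0.029,"ty": -0.001,"tz": 0.102},{"jaw": 20,"tx": -0.029,"ty": -0.001,"tz": 0.102},{"jaw": 20,"tx": -0.029,"ty": -0.001,"tz": 0.102},{"jaw": 20,"tx": -0.029,"ty": -0.001,"tz": 0.102},{"jaw": 20,"tx": -0.029,"ty": -0.001,"tz": 0.102},{"jaw": 20,"tx": -0.029,"ty": -0.001,"tz": 0.102},{"jaw": 20,"tx": -0.029,"ty": -0.001,"tz": 0.102},{"jaw": 20,"tx": -0.029,"ty": -0.001,"tz": 0.102}]}}

```text
invalid input
```

```bash
python3 - <<'E'
from h import *
s=state();print(s["grip_width"],s["finger_force"],s["ft_force"].round(1),s["tool_pos"].round(4))
R0=rot()
g=s["tool_pos"]-.019*R0[:,2];print("grasp pt",g.round(4))
T=Rtool(15)
print("lift",(R0.T@np.array([0,0,.13])).round(4))
p=W(-.008,.025,0)
for z in(.204,.1,.085):print(z,to([p[0],p[1],z],T))
E
```

```text
0.08578232401298942 0.0 [0.5 0.4 0.3] [ 0.4428 -0.2298  0.1617]
grasp pt [ 0.4416 -0.2345  0.18  ]
lift [ 0.0336  0.0003 -0.1256]
0.204 ([421.5, -0.3, 87.8], [0.09, 0.04, 0.17])
0.1 ([394.6, -0.5, 188.3], [0.09, 0.04, 0.17])
0.085 ([390.8, -0.5, 202.8], [0.09, 0.04, 0.17])
```

Call:
{"api": "drive_tool", "payload": {"plan": [{"jaw": 100,"tx": -0.029,"ty": -0.001,"tz": 0.02,"rx": 0,"ry": 0,"rz": 0},{"jaw": 100,"tx": -0.029,"ty": -0.001,"tz": 0.045,"rx": 0,"ry": 0,"rz": 0},{"jaw": 100,"tx": -0.029,"ty": -0.001,"tz": 0.07,"rx": 0,"ry": 0,"rz": 0},{"jaw": 100,"tx": -0.029,"ty": -0.001,"tz": 0.09,"rx": 0,"ry": 0,"rz": 0},{"jaw": 100,"tx": -0.029,"ty": -0.001,"tz": 0.102,"rx": 0,"ry": 0,"rz": 0},{"jaw": 100,"tx": -0.029,"ty": -0.001,"tz": 0.102,"rx": 0,"ry": 0,"rz": 0},{"jaw": 100,"tx": -0.029,"ty": -0.001,"tz": 0.102,"rx": 0,"ry": 0,"rz": 0},{"jaw": 20,"tx": -0.029,"ty": -0.001,"tz": 0.102,"rx": 0,"ry": 0,"rz": 0},{"jaw": 20,"tx": -0.029,"ty": -0.001,"tz": 0.102,"rx": 0,"ry": 0,"rz": 0},{"jaw": 20,"tx": -0.029,"ty": -0.001,"tz": 0.102,"rx": 0,"ry": 0,"rz": 0},{"jaw": 20,"tx": -0.029,"ty": -0.001,"tz": 0.102,"rx": 0,"ry": 0,"rz": 0},{"jaw": 20,"tx": -0.029,"ty": -0.001,"tz": 0.102,"rx": 0,"ry": 0,"rz": 0},{"jaw": 20,"tx": -0.029,"ty": -0.001,"tz": 0.102,"rx": 0,"ry": 0,"rz": 0}], "newtons": 40}}

```text
time: 2.45
tool_pos: [0.4409, -0.2326, 0.0557]
ee_rot: [-0.08, 0.78, 0.612, 0.103]
ft_force: [-1.8, -0.5, 4.0]
grip_width: 0.026
finger_force: 39.2
```

```bash
cat > p1.py <<'E'
from h import *
s=state();print(s["grip_width"],s["finger_force"],s["ft_force"].round(1),s["tool_pos"].round(4))
R0=rot()
g=s["tool_pos"]-.019*R0[:,2];print("grasp pt",g.round(4))
T=Rtool(15)
print("lift",(R0.T@np.array([0,0,.13])).round(4))
p=W(-.008,.025,0)
for z in(.204,.1,.085):print(z,to([p[0],p[1],z],T))
E
python3 p1.py
```

```text
0.02604673841227408 39.20526070160122 [-1.8 -0.5  4. ] [ 0.4409 -0.2326  0.0557]
grasp pt [ 0.4397 -0.2374  0.074 ]
lift [ 0.0336  0.0003 -0.1256]
0.204 ([452.0, -0.1, -13.7], [0.11, 0.03, 0.01])
0.1 ([425.1, -0.3, 86.8], [0.11, 0.03, 0.01])
0.085 ([421.2, -0.3, 101.3], [0.11, 0.03, 0.01])
```

Call:
{"api": "drive_tool", "payload": {"plan": [{"jaw": 20,"tx": 0.004,"ty": 0,"tz": -0.014,"rx": 0,"ry": 0,"rz": 0},{"jaw": 20,"tx": 0.01,"ty": 0,"tz": -0.038,"rx": 0,"ry": 0,"rz": 0},{"jaw": 20,"tx": 0.02,"ty": 0,"tz": -0.075,"rx": 0,"ry": 0,"rz": 0},{"jaw": 20,"tx": 0.03,"ty": 0,"tz": -0.112,"rx": 0,"ry": 0,"rz": 0},{"jaw": 20,"tx": 0.037,"ty": 0,"tz": -0.138,"rx": 0,"ry": 0,"rz": 0},{"jaw": 20,"tx": 0.05,"ty": 0,"tz": -0.139,"rx": 0,"ry": 0,"rz": 0},{"jaw": 20,"tx": 0.08,"ty": 0,"tz": -0.131,"rx": 0,"ry": 0,"rz": 0},{"jaw": 20,"tx": 0.115,"ty": 0,"tz": -0.121,"rx": 0,"ry": 0,"rz": 0},{"jaw": 20,"tx": 0.15,"ty": 0,"tz": -0.111,"rx": 0,"ry": 0,"rz": 0},{"jaw": 20,"tx": 0.185,"ty": 0,"tz": -0.102,"rx": 0,"ry": 0,"rz": 0},{"jaw": 20,"tx": 0.22,"ty": 0,"tz": -0.092,"rx": 0,"ry": 0,"rz": 0},{"jaw": 20,"tx": 0.255,"ty": 0,"tz": -0.083,"rx": 0,"ry": 0,"rz": 0},{"jaw": 20,"tx": 0.29,"ty": 0,"tz": -0.073,"rx": 0,"ry": 0,"rz": 0},{"jaw": 20,"tx": 0.325,"ty": 0,"tz": -0.064,"rx": 0,"ry": 0,"rz": 0},{"jaw": 20,"tx": 0.36,"ty": 0,"tz": -0.055,"rx": 0,"ry": 0,"rz": 0},{"jaw": 20,"tx": 0.395,"ty": 0,"tz": -0.045,"rx": 0,"ry": 0,"rz": 0},{"jaw": 20,"tx": 0.425,"ty": 0,"tz": -0.037,"rx": 0,"ry": 0,"rz": 0},{"jaw": 20,"tx": 0.445,"ty": 0,"tz": -0.032,"rx": 0,"ry": 0,"rz": 0},{"jaw": 20,"tx": 0.456,"ty": 0,"tz": -0.029,"rx": 0,"ry": 0,"rz": 0},{"jaw": 20,"tx": 0.456,"ty": 0,"tz": -0.029,"rx": 0,"ry": 0,"rz": 0}]}}

```text
time: 4.45
tool_pos: [0.5424, 0.1896, 0.1998]
ee_rot: [-0.081, 0.779, 0.613, 0.102]
ft_force: [-0.2, -0.8, -1.7]
grip_width: 0.0257
finger_force: 39.7
```

```bash
python3 p1.py; python3 - <<'E'
from h import *
import cv2
im=[capture(n)[:,:,::-1] for n in("scene","side")]
a=cv2.resize(im[0][110:330,320:500],None,fx=2.2,fy=2.2);b=cv2.resize(im[1][110:280,230:390],None,fx=2.5,fy=2.5)
m=np.zeros((600,800,3),np.uint8);m[:a.shape[0],:a.shape[1]]=a;m[:b.shape[0],400:400+b.shape[1]]=b
cv2.imwrite("pics/m2.png",m);print(state()["joints"].round(2))
E
```

```text
0.025653059241877087 39.68929431284778 [-0.2 -0.8 -1.7] [0.5424 0.1896 0.1998]
grasp pt [0.5413 0.1848 0.2181]
lift [ 3.350e-02 -1.000e-04 -1.256e-01]
0.204 ([-4.8, 1.7, 13.3], [-0.08, 0.06, 0.11])
0.1 ([-31.6, 1.8, 113.8], [-0.08, 0.06, 0.11])
0.085 ([-35.5, 1.8, 128.3], [-0.08, 0.06, 0.11])
[0.04 0.16 1.69 0.27 1.23 0.2 ]
```

View pics/m2.png

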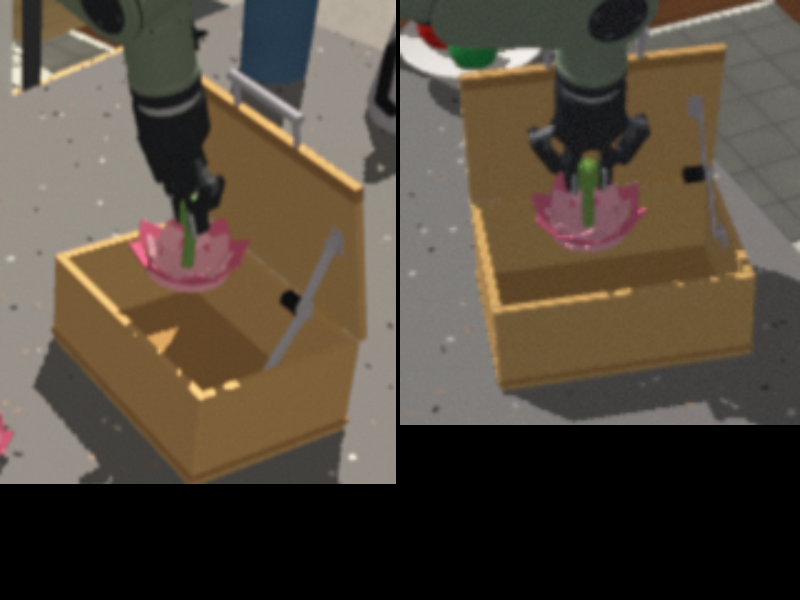

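The tray hangs level over the chest, with the pod at side (588,170) and the lid clear. Next I lower it.

Call:
{"api": "drive_tool", "payload": {"plan": [{"jaw": 20,"tx": -0.009,"ty": 0.002,"tz": 0.018,"rx": 0,"ry": 0,"rz": 0},{"jaw": 20,"tx": -0.015,"ty": 0.002,"tz": 0.043,"rx": 0,"ry": 0,"rz": 0},{"jaw": 20,"tx": -0.022,"ty": 0.002,"tz": 0.068,"rx": 0,"ry": 0,"rz": 0},{"jaw": 20,"tx": -0.027,"ty": 0.002,"tz": 0.09,"rx": 0,"ry": 0,"rz": 0},{"jaw": 20,"tx": -0.031,"ty": 0.002,"tz": 0.11,"rx": 0,"ry": 0,"rz": 0},{"jaw": 20,"tx": -0.034,"ty": 0.002,"tz": 0.121,"rx": 0,"ry": 0,"rz": 0},{"jaw": 20,"tx": -0.035,"ty": 0.002,"tz": 0.126,"rx": 0,"ry": 0,"rz": 0},{"jaw": 20,"tx": -0.0355,"ty": 0.002,"tz": 0.1275,"rx": 0,"ry": 0,"rz": 0},{"jaw": 20,"tx": -0.0358,"ty": 0.002,"tz": 0.1285,"rx": 0,"ry": 0,"rz": 0},{"jaw": 20,"tx": -0.0358,"ty": 0.002,"tz": 0.1285,"rx": 0,"ry": 0,"rz": 0},{"jaw": 20,"tx": -0.0358,"ty": 0.002,"tz": 0.1285,"rx": 0,"ry": 0,"rz": 0}]}}

```text
time: 5.65
tool_pos: [0.5464, 0.1864, 0.0688]
ee_rot: [-0.079, 0.78, 0.612, 0.104]
ft_force: [-0.3, 0.8, -1.5]
grip_width: 0.0254
finger_force: 39.7
```

```bash
python3 p1.py
```

```text
0.025447778108684416 39.674393784371205 [-0.3  0.8 -1.5] [0.5464 0.1864 0.0688]
grasp pt [0.5451 0.1816 0.0871]
lift [ 0.0337  0.0004 -0.1256]
0.204 ([31.3, -2.5, -112.6], [0.19, -0.01, 0.04])
0.1 ([4.3, -2.9, -12.2], [0.19, -0.01, 0.04])
0.085 ([0.5, -2.9, 2.3], [0.19, -0.01, 0.04])
```

Call:
{"api": "drive_tool", "payload": {"plan": [{"jaw": 20,"tx": -0.0002,"ty": 0,"tz": 0.001,"rx": 0,"ry": 0,"rz": 0},{"jaw": 20,"tx": -0.0005,"ty": 0,"tz": 0.002,"rx": 0,"ry": 0,"rz": 0},{"jaw": 20,"tx": -0.0008,"ty": 0,"tz": 0.003,"rx": 0,"ry": 0,"rz": 0},{"jaw": 20,"tx": -0.0008,"ty": 0,"tz": 0.003,"rx": 0,"ry": 0,"rz": 0},{"jaw": 20,"tx": -0.0008,"ty": 0,"tz": 0.003,"rx": 0,"ry": 0,"rz": 0}]}}

```text
time: 6.15
tool_pos: [0.5458, 0.1865, 0.0657]
ee_rot: [-0.08, 0.78, 0.612, 0.103]
ft_force: [-2.9, -0.7, 4.8]
grip_width: 0.0255
finger_force: 40.3
```

Call:
{"api": "drive_tool", "payload": {"plan": [{"jaw": 40,"tx": 0,"ty": 0,"tz": 0,"rx": 0,"ry": 0,"rz": 0},{"jaw": 70,"tx": 0,"ty": 0,"tz": 0,"rx": 0,"ry": 0,"rz": 0},{"jaw": 70,"tx": 0,"ty": 0,"tz": 0,"rx": 0,"ry": 0,"rz": 0},{"jaw": 70,"tx": 0,"ty": 0,"tz": -0.005,"rx": 0,"ry": 0,"rz": 0},{"jaw": 70,"tx": 0,"ty": 0,"tz": -0.025,"rx": 0,"ry": 0,"rz": 0},{"jaw": 70,"tx": 0,"ty": 0,"tz": -0.06,"rx": 0,"ry": 0,"rz": 0},{"jaw": 70,"tx": 0,"ty": 0,"tz": -0.1,"rx": 0,"ry": 0,"rz": 0},{"jaw": 70,"tx": 0,"ty": 0,"tz": -0.14,"rx": 0,"ry": 0,"rz": 0},{"jaw": 70,"tx": 0,"ty": 0,"tz": -0.16,"rx": 0,"ry": 0,"rz": 0},{"jaw": 70,"tx": 0,"ty": 0,"tz": -0.16,"rx": 0,"ry": 0,"rz": 0}]}}

```text
time: 7.15
tool_pos: [0.5383, 0.1456, 0.2239]
ee_rot: [-0.077, 0.78, 0.612, 0.107]
ft_force: [0.6, -0.6, -0.0]
grip_width: 0.0596
finger_force: 0.0
```

```bash
python3 - <<'E'
from h import *
import cv2
s=state();print(s["joints"].round(3),s["tool_pos"].round(4),s["grip_width"])
im=[capture(n)[:,:,::-1] for n in("scene","side")]
a=cv2.resize(im[0][180:310,340:490],None,fx=2.6,fy=2.6,interpolation=2);b=cv2.resize(im[1][120:270,250:382],None,fx=3,fy=3,interpolation=2)
m=np.zeros((600,800,3),np.uint8);m[:a.shape[0],:a.shape[1]]=a;m[:b.shape[0],400:400+b.shape[1]]=b
cv2.imwrite("pics/m3.png",m)
k=W(.0385,-.116,.169)
for t in(20,30,35):
  T=Rtool(t);print(t,"pre",to(k-.08*T[:,2],T),"at",to(k,T))
c={n:get_calibration(n) for n in("scene","side")}
for n,(x0,y0,f,ox) in dict(scene=(340,180,2.6,0),side=(250,120,3,400)).items():
  for nm,p in dict(knobL=W(.0385,-.098,.169),knobM=k,knobR=W(.0385,-.134,.169)).items():
    u=proj(c[n],p);print(n,nm,((u-[x0,y0])*f+[ox,0]).round(0))
E
```

```text
[-0.038  0.105  1.697  0.267  1.284  0.133] [0.5383 0.1456 0.2239] 0.05956911107227147
20 pre ([63.1, 139.1, 9.8], [0.12, 5.02, 0.0]) at ([70.1, 139.0, 89.5], [0.12, 5.02, 0.0])
30 pre ([52.7, 139.1, 11.6], [0.12, 15.02, 0.02]) at ([73.4, 139.0, 88.9], [0.12, 15.02, 0.02])
35 pre ([47.6, 139.1, 13.2], [0.12, 20.02, 0.02]) at ([75.0, 139.0, 88.4], [0.12, 20.02, 0.02])
scene knobL [289. 168.]
scene knobM [301. 179.]
scene knobR [314. 189.]
side knobL [678. 178.]
side knobM [696. 175.]
side knobR [714. 173.]
```

View pics/m3.png

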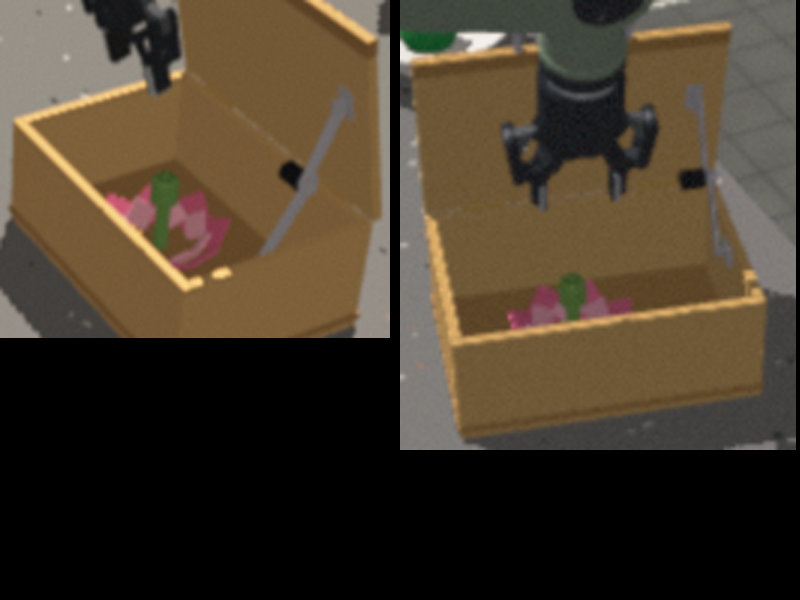

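The tray sits flat in the chest, with the pod at side (572,290). The knob is at scene (292,175) and side (693,179), within 3 mm of the model. Next I go to the pre-grasp at 30° tilt.

Call:
{"api": "drive_tool", "payload": {"plan": [{"jaw": 85,"tx": 0.01,"ty": 0.025,"tz": 0,"rx": 0,"ry": 3,"rz": 0},{"jaw": 85,"tx": 0.02,"ty": 0.055,"tz": 0.003,"rx": 0,"ry": 6,"rz": 0},{"jaw": 85,"tx": 0.03,"ty": 0.085,"tz": 0.006,"rx": 0,"ry": 9,"rz": 0},{"jaw": 85,"tx": 0.042,"ty": 0.115,"tz": 0.009,"rx": 0,"ry": 12,"rz": 0},{"jaw": 85,"tx": 0.053,"ty": 0.139,"tz": 0.0116,"rx": 0,"ry": 15,"rz": 0},{"jaw": 85,"tx": 0.053,"ty": 0.139,"tz": 0.0116,"rx": 0,"ry": 15,"rz": 0},{"jaw": 85,"tx": 0.053,"ty": 0.139,"tz": 0.0116,"rx": 0,"ry": 15,"rz": 0},{"jaw": 85,"tx": 0.053,"ty": 0.139,"tz": 0.0116,"rx": 0,"ry": 15,"rz": 0}]}}

```text
time: 8.05
tool_pos: [0.6819, 0.1662, 0.2204]
ee_rot: [-0.16, 0.76, 0.596, 0.203]
ft_force: [-0.6, 0.8, 0.3]
grip_width: 0.0724
finger_force: 0.0
```

```bash
python3 - <<'E'
from h import *
import cv2
s=state();print(s["joints"].round(3),s["tool_pos"].round(4),s["grip_width"])
k=W(.0385,-.116,.167);print(to(k,Rtool(30)))
im=[capture(n)[:,:,::-1] for n in("wrist","scene","side")]
a=cv2.resize(im[1][160:310,380:500],None,fx=2.5,fy=2.5,interpolation=2);b=cv2.resize(im[2][120:240,310:400],None,fx=2.5,fy=2.5,interpolation=2)
w=cv2.resize(im[0],(560,420));m=np.zeros((600,800,3),np.uint8)
m[:420,:560]=w[:,:560];m[:300,560:800]=a[:300,:240];m[300:600,575:800]=b[:300,:225]
cv2.imwrite("pics/m4.png",m)
E
```

```text
[-0.114  0.396  1.411  0.539  1.305 -0.01 ] [0.6819 0.1662 0.2204] 0.07243368727083076
([-0.7, 1.7, 80.2], [-0.08, 0.07, -0.02])
```

View pics/m4.png

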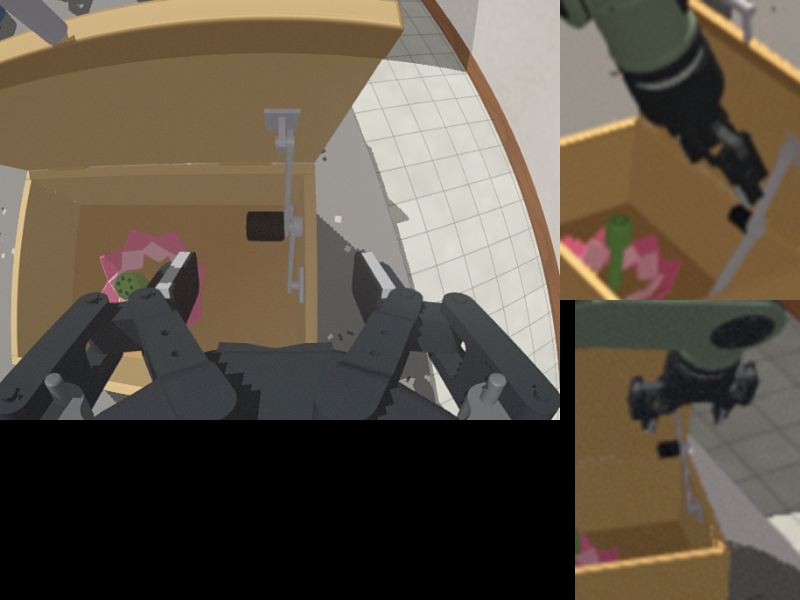

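The wrist view shows the knob and rivet (247–302, y 226) centred between the pads (175 and 375). Next I advance and pinch.

Call:
{"api": "drive_tool", "payload": {"plan": [{"jaw": 85,"tx": 0,"ty": 0.0017,"tz": 0.02,"rx": 0,"ry": 0,"rz": 0},{"jaw": 85,"tx": 0,"ty": 0.0017,"tz": 0.04,"rx": 0,"ry": 0,"rz": 0},{"jaw": 85,"tx": 0,"ty": 0.0017,"tz": 0.06,"rx": 0,"ry": 0,"rz": 0},{"jaw": 85,"tx": 0,"ty": 0.0017,"tz": 0.073,"rx": 0,"ry": 0,"rz": 0},{"jaw": 85,"tx": 0,"ty": 0.0017,"tz": 0.08,"rx": 0,"ry": 0,"rz": 0},{"jaw": 85,"tx": 0,"ty": 0.0017,"tz": 0.08,"rx": 0,"ry": 0,"rz": 0},{"jaw": 60,"tx": 0,"ty": 0.0017,"tz": 0.08,"rx": 0,"ry": 0,"rz": 0},{"jaw": 48,"tx": 0,"ty": 0.0017,"tz": 0.08,"rx": 0,"ry": 0,"rz": 0},{"jaw": 30,"tx": 0,"ty": 0.0017,"tz": 0.08,"rx": 0,"ry": 0,"rz": 0},{"jaw": 30,"tx": 0,"ty": 0.0017,"tz": 0.08,"rx": 0,"ry": 0,"rz": 0},{"jaw": 30,"tx": 0,"ty": 0.0017,"tz": 0.08,"rx": 0,"ry": 0,"rz": 0}], "newtons": 40}}

```text
time: 9.3
tool_pos: [0.6907, 0.205, 0.1542]
ee_rot: [-0.163, 0.759, 0.597, 0.201]
ft_force: [-13.8, -3.2, 9.3]
grip_width: 0.0347
finger_force: 39.1
```

```bash
python3 - <<'E'
from h import *
s=state();print(s["joints"].round(3),s["grip_width"],s["finger_force"],s["ft_force"].round(1))
R0=rot();g=s["tool_pos"]-.019*R0[:,2];c=Rz(A).T@(g-C);print("grasp in chest",(c*1000).round(1),"rel pivot",((c-[.0005,-.116,.106])*1000).round(1))
r=np.hypot(c[0]-.0005,c[2]-.106);a0=np.arctan2(c[2]-.106,c[0]-.0005);print(r,np.degrees(a0))
for d in range(5,46,5):
  a=a0+np.radians(d);w=Rz(A)@np.array([r*np.cos(a)-r*np.cos(a0),0,r*np.sin(a)-r*np.sin(a0)])
  print(d,(R0.T@w*1000).round(1),round(np.degrees(a),1),(r*np.array([np.cos(a),np.sin(a)])*1000).round(1))
E
```

```text
[-0.054  0.488  1.427  0.56   1.19  -0.02 ] 0.03472097177975815 39.07121300697327 [-13.8  -3.2   9.3]
grasp in chest [  38.9 -113.8  170.6] rel pivot [38.4  2.2 64.6]
0.07516202975520582 59.3100025268579
5 [-3.5 -0.1 -5.6] 64.3 [32.6 67.7]
10 [ -7.4  -0.1 -10.8] 69.3 [26.6 70.3]
15 [-11.8  -0.1 -15.7] 74.3 [20.3 72.4]
20 [-16.5  -0.2 -20.2] 79.3 [13.9 73.9]
25 [-21.7  -0.2 -24.3] 84.3 [ 7.5 74.8]
30 [-27.2  -0.3 -27.8] 89.3 [ 0.9 75.2]
35 [-33.   -0.3 -30.9] 94.3 [-5.6 74.9]
40 [-39.   -0.3 -33.5] 99.3 [-12.2  74.2]
45 [-45.2  -0.3 -35.6] 104.3 [-18.6  72.8]
```

The knob is pinched at 34.7 mm, as expected. Next I lift it along the arc to about 38°, which is lid ≈ 0.19.

Call:
{"api": "drive_tool", "payload": {"plan": [{"jaw": 30,"tx": -0.0017,"ty": -0.001,"tz": -0.0028,"rx": 0,"ry": 0,"rz": 0},{"jaw": 30,"tx": -0.0035,"ty": -0.001,"tz": -0.0056,"rx": 0,"ry": 0,"rz": 0},{"jaw": 30,"tx": -0.0054,"ty": -0.001,"tz": -0.0082,"rx": 0,"ry": 0,"rz": 0},{"jaw": 30,"tx": -0.0074,"ty": -0.001,"tz": -0.0108,"rx": 0,"ry": 0,"rz": 0},{"jaw": 30,"tx": -0.0096,"ty": -0.001,"tz": -0.0133,"rx": 0,"ry": 0,"rz": 0},{"jaw": 30,"tx": -0.0118,"ty": -0.001,"tz": -0.0157,"rx": 0,"ry": 0,"rz": 0},{"jaw": 30,"tx": -0.0141,"ty": -0.001,"tz": -0.018,"rx": 0,"ry": 0,"rz": 0},{"jaw": 30,"tx": -0.0165,"ty": -0.001,"tz": -0.0202,"rx": 0,"ry": 0,"rz": 0},{"jaw": 30,"tx": -0.0165,"ty": -0.001,"tz": -0.0202,"rx": 0,"ry": 0,"rz": 0},{"jaw": 30,"tx": -0.0165,"ty": -0.001,"tz": -0.0202,"rx": 0,"ry": 0,"rz": 0}]}}

```text
time: 10.3
tool_pos: [0.6853, 0.1835, 0.1621]
ee_rot: [-0.163, 0.759, 0.596, 0.203]
ft_force: [-5.5, 5.7, -0.1]
grip_width: 0.035
finger_force: 40.7
```

```bash
cat > p2.py <<'E'
from h import *
s=state();print(s["joints"].round(3),s["grip_width"],s["finger_force"],s["ft_force"].round(1))
R0=rot();g=s["tool_pos"]-.019*R0[:,2];c=Rz(A).T@(g-C);print("grasp in chest",(c*1000).round(1),"rel pivot",((c-[.0005,-.116,.106])*1000).round(1))
r=.0735
for x in(.008,.002,-.004,-.008,-.010,-.012):
  z=np.sqrt(r*r-x*x);w=Rz(A)@(np.array([x+.0005,c[1],z+.106])-c);print(x,z,(R0.T@w*1000).round(1))
E
python3 p2.py
```

```text
[-0.089  0.464  1.444  0.561  1.21  -0.047] 0.03498013016849154 40.688247084617615 [-5.5  5.7 -0.1]
grasp in chest [  16.6 -113.6  178.6] rel pivot [16.1  2.4 72.6]
0.008 0.07306332869504373 [-6.8 -0.  -4.5]
0.002 0.0734727840768267 [-11.8  -0.   -7.9]
-0.004 0.07339107575175607 [-17.   -0.1 -10.9]
-0.008 0.07306332869504373 [-20.6  -0.1 -12.6]
-0.01 0.07281655031653174 [-22.5  -0.1 -13.4]
-0.012 0.07251379179163092 [-24.3  -0.1 -14.1]
```

Call:
{"api": "drive_tool", "payload": {"plan": [{"jaw": 30,"tx": -0.0023,"ty": 0,"tz": -0.0015,"rx": 0,"ry": 0,"rz": 0},{"jaw": 30,"tx": -0.0045,"ty": 0,"tz": -0.003,"rx": 0,"ry": 0,"rz": 0},{"jaw": 30,"tx": -0.0068,"ty": 0,"tz": -0.0045,"rx": 0,"ry": 0,"rz": 0},{"jaw": 30,"tx": -0.0092,"ty": 0,"tz": -0.0062,"rx": 0,"ry": 0,"rz": 0},{"jaw": 30,"tx": -0.0118,"ty": 0,"tz": -0.0079,"rx": 0,"ry": 0,"rz": 0},{"jaw": 30,"tx": -0.0144,"ty": 0,"tz": -0.0094,"rx": 0,"ry": 0,"rz": 0},{"jaw": 30,"tx": -0.017,"ty": 0,"tz": -0.0109,"rx": 0,"ry": 0,"rz": 0},{"jaw": 30,"tx": -0.0188,"ty": 0,"tz": -0.0118,"rx": 0,"ry": 0,"rz": 0},{"jaw": 30,"tx": -0.0206,"ty": 0,"tz": -0.0126,"rx": 0,"ry": 0,"rz": 0},{"jaw": 30,"tx": -0.0225,"ty": 0,"tz": -0.0134,"rx": 0,"ry": 0,"rz": 0},{"jaw": 30,"tx": -0.0225,"ty": 0,"tz": -0.0134,"rx": 0,"ry": 0,"rz": 0},{"jaw": 30,"tx": -0.0225,"ty": 0,"tz": -0.0134,"rx": 0,"ry": 0,"rz": 0}]}}

```text
time: 11.5
tool_pos: [0.679, 0.1582, 0.1629]
ee_rot: [-0.163, 0.759, 0.597, 0.203]
ft_force: [-6.4, 6.9, 1.8]
grip_width: 0.0352
finger_force: 40.3
```

```bash
python3 p2.py
```

```text
[-0.129  0.45   1.463  0.561  1.227 -0.084] 0.03524009793162435 40.33093750476837 [-6.4  6.9  1.8]
grasp in chest [  -9.4 -113.5  179.3] rel pivot [-9.9  2.5 73.3]
0.008 0.07306332869504373 [15.4  0.1  9.3]
0.002 0.0734727840768267 [10.4  0.   5.9]
-0.004 0.07339107575175607 [5.2 0.  2.9]
-0.008 0.07306332869504373 [1.5 0.  1.2]
-0.01 0.07281655031653174 [-0.3  0.   0.4]
-0.012 0.07251379179163092 [-2.2 -0.  -0.3]
```

Call:
{"api": "drive_tool", "payload": {"plan": [{"jaw": 45,"tx": 0,"ty": 0,"tz": 0,"rx": 0,"ry": 0,"rz": 0},{"jaw": 60,"tx": 0,"ty": 0,"tz": 0,"rx": 0,"ry": 0,"rz": 0},{"jaw": 80,"tx": 0,"ty": 0,"tz": 0,"rx": 0,"ry": 0,"rz": 0},{"jaw": 85,"tx": 0,"ty": 0,"tz": -0.01,"rx": 0,"ry": 0,"rz": 0},{"jaw": 85,"tx": 0,"ty": 0,"tz": -0.03,"rx": 0,"ry": 0,"rz": 0},{"jaw": 85,"tx": 0,"ty": 0,"tz": -0.065,"rx": 0,"ry": 0,"rz": 0},{"jaw": 85,"tx": 0,"ty": 0,"tz": -0.1,"rx": 0,"ry": 0,"rz": 0},{"jaw": 85,"tx": -0.03,"ty": 0,"tz": -0.13,"rx": 0,"ry": 0,"rz": 0},{"jaw": 85,"tx": -0.06,"ty": 0,"tz": -0.15,"rx": 0,"ry": 0,"rz": 0},{"jaw": 85,"tx": -0.07,"ty": 0,"tz": -0.16,"rx": 0,"ry": 0,"rz": 0},{"jaw": 85,"tx": -0.07,"ty": 0,"tz": -0.16,"rx": 0,"ry": 0,"rz": 0}]}}

```text
time: 12.6
tool_pos: [0.6487, 0.0161, 0.2673]
ee_rot: [-0.158, 0.761, 0.595, 0.205]
ft_force: [0.1, 0.9, 0.7]
grip_width: 0.0727
finger_force: 0.0
```

```bash
python3 - <<'E'
from h import *
import cv2
s=state();print(s["joints"].round(3),s["tool_pos"].round(4),s["ft_force"].round(1))
im=[capture(n)[:,:,::-1] for n in("scene","side")]
cv2.imwrite("pics/s5.png",im[0]);cv2.imwrite("pics/d5.png",im[1])
a=cv2.resize(im[0][130:330,330:500],None,fx=2.3,fy=2.3,interpolation=2);b=cv2.resize(im[1][120:280,240:400],None,fx=2.5,fy=2.5,interpolation=2)
m=np.zeros((460,800,3),np.uint8);m[:a.shape[0],:a.shape[1]]=a;m[:b.shape[0],400:400+b.shape[1]]=b
c={n:get_calibration(n) for n in("scene","side")}
for q in(0,.1,.18,.26):
  t=1.36-q
  for n,(x0,y0,f,ox) in dict(scene=(330,130,2.3,0),side=(240,120,2.5,400)).items():
    o=[]
    for yy in(-.06,.06):
      p=W(.1025-.239*np.cos(t)+.005*np.sin(t),yy,.12+.239*np.sin(t)+.005*np.cos(t));u=proj(c[n],p);o.append(((u-[x0,y0])*f+[ox,0]).round(0).tolist())
    print(q,n,o)
cv2.imwrite("pics/m5.png",m)
E
```

```text
[-0.359  0.315  1.42   0.522  1.482 -0.183] [0.6487 0.0161 0.2673] [0.1 0.9 0.7]
0 scene [[292.0, 80.0], [219.0, 31.0]]
0 side [[622.0, 5.0], [514.0, 17.0]]
0.1 scene [[272.0, 91.0], [199.0, 41.0]]
0.1 side [[627.0, 20.0], [518.0, 33.0]]
0.18 scene [[256.0, 101.0], [184.0, 50.0]]
0.18 side [[630.0, 34.0], [521.0, 46.0]]
0.26 scene [[240.0, 112.0], [169.0, 61.0]]
0.26 side [[634.0, 48.0], [524.0, 61.0]]
```

View pics/m5.png

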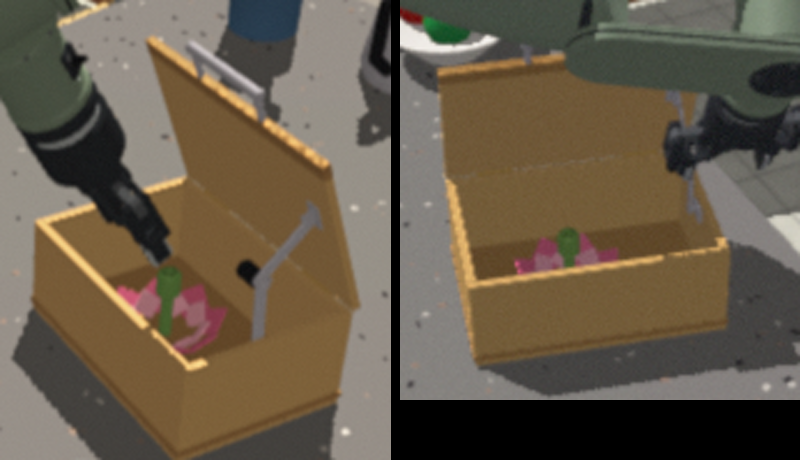

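The knee is folded forward and the lid holds. The bar runs from (191,46) to (263,93) in the scene crop, which gives lid ≈ 0.14. Next I compute the bar approach.

```bash
cat > p3.py <<'E'
from h import *
def bar(q,y=0):
    t=1.36-q;return W(.1025-.239*np.cos(t)+.005*np.sin(t),y,.12+.239*np.sin(t)+.005*np.cos(t))
if __name__=="__main__":
    T=Rtool(24,True,1);b=bar(.14)
    print("wp",to(W(-.10,0,.44),T));print("pre",to(b-.08*T[:,2],T));print("at",to(b,T))
    R0=rot();print("tool now up",(R0.T@np.array([0,0,.1])).round(3),"chest -x",(R0.T@Rz(A)@np.array([-.1,0,0])).round(3))
    print(bar(.14))
E
python3 p3.py
```

```text
wp ([121.8, -116.4, -110.6], [-4.64, -4.83, 89.91])
pre ([191.5, -116.6, -46.3], [-4.64, -4.83, 89.91])
at ([183.1, -116.7, 33.2], [-4.64, -4.83, 89.91])
tool now up [ 0.05   0.    -0.087] chest -x [-0.087  0.    -0.05 ]
[0.57476747 0.20944341 0.34616297]
```

Call:
{"api": "drive_tool", "payload": {"plan": [{"jaw": 80,"tx": 0.005,"ty": -0.005,"tz": -0.015,"rx": -0.4,"ry": -0.4,"rz": 7.5},{"jaw": 80,"tx": 0.015,"ty": -0.015,"tz": -0.035,"rx": -0.8,"ry": -0.8,"rz": 15},{"jaw": 80,"tx": 0.03,"ty": -0.03,"tz": -0.055,"rx": -1.2,"ry": -1.2,"rz": 22.5},{"jaw": 80,"tx": 0.045,"ty": -0.045,"tz": -0.075,"rx": -1.6,"ry": -1.6,"rz": 30},{"jaw": 80,"tx": 0.06,"ty": -0.06,"tz": -0.09,"rx": -2,"ry": -2,"rz": 37.5},{"jaw": 80,"tx": 0.075,"ty": -0.075,"tz": -0.1,"rx": -2.4,"ry": -2.4,"rz": 45},{"jaw": 80,"tx": 0.09,"ty": -0.09,"tz": -0.11,"rx": -2.8,"ry": -2.8,"rz": 52.5},{"jaw": 80,"tx": 0.1,"ty": -0.1,"tz": -0.11,"rx": -3.2,"ry": -3.2,"rz": 60},{"jaw": 80,"tx": 0.11,"ty": -0.11,"tz": -0.11,"rx": -3.6,"ry": -3.6,"rz": 67.5},{"jaw": 80,"tx": 0.122,"ty": -0.116,"tz": -0.11,"rx": -4,"ry": -4,"rz": 75},{"jaw": 80,"tx": 0.122,"ty": -0.116,"tz": -0.11,"rx": -4.4,"ry": -4.4,"rz": 82.5},{"jaw": 80,"tx": 0.122,"ty": -0.116,"tz": -0.11,"rx": -4.6,"ry": -4.8,"rz": 89.9},{"jaw": 80,"tx": 0.122,"ty": -0.116,"tz": -0.11,"rx": -4.6,"ry": -4.8,"rz": 89.9},{"jaw": 80,"tx": 0.122,"ty": -0.116,"tz": -0.11,"rx": -4.6,"ry": -4.8,"rz": 89.9}]}}

```text
time: 14.1
tool_pos: [0.5469, 0.0969, 0.4215]
ee_rot: [-0.207, 0.971, -0.115, 0.024]
ft_force: [0.7, -0.8, -0.8]
grip_width: 0.0684
finger_force: 0.0
```

```bash
python3 p3.py; python3 - <<'E'
from h import *
s=state();print(s["joints"].round(3),s["tool_pos"])
E
```

```text
wp ([0.2, 0.8, -1.6], [-0.02, 0.12, 0.27])
pre ([0.7, -75.2, 55.0], [-0.02, 0.12, 0.27])
at ([0.9, -75.2, 135.0], [-0.02, 0.12, 0.27])
tool now up [ 0.    -0.041 -0.091] chest -x [-0.001  0.091 -0.041]
[0.57476747 0.20944341 0.34616297]
[-0.222  0.006  1.433  0.422  1.686  1.637] [0.54692803 0.09691532 0.42150471]
```

Call:
{"api": "drive_tool", "payload": {"plan": [{"jaw": 80,"tx": 0,"ty": -0.03,"tz": 0.02,"rx": 0,"ry": 0,"rz": 0.2},{"jaw": 80,"tx": 0,"ty": -0.06,"tz": 0.04,"rx": 0,"ry": 0,"rz": 0.2},{"jaw": 80,"tx": 0.001,"ty": -0.075,"tz": 0.055,"rx": 0,"ry": 0,"rz": 0.2},{"jaw": 80,"tx": 0.001,"ty": -0.075,"tz": 0.055,"rx": 0,"ry": 0,"rz": 0.2},{"jaw": 80,"tx": 0.001,"ty": -0.075,"tz": 0.055,"rx": 0,"ry": 0,"rz": 0.2},{"jaw": 80,"tx": 0.001,"ty": -0.075,"tz": 0.075,"rx": 0,"ry": 0,"rz": 0.2},{"jaw": 80,"tx": 0.001,"ty": -0.075,"tz": 0.095,"rx": 0,"ry": 0,"rz": 0.2},{"jaw": 80,"tx": 0.001,"ty": -0.075,"tz": 0.112,"rx": 0,"ry": 0,"rz": 0.2},{"jaw": 80,"tx": 0.001,"ty": -0.075,"tz": 0.125,"rx": 0,"ry": 0,"rz": 0.2},{"jaw": 80,"tx": 0.001,"ty": -0.075,"tz": 0.132,"rx": 0,"ry": 0,"rz": 0.2},{"jaw": 80,"tx": 0.001,"ty": -0.075,"tz": 0.132,"rx": 0,"ry": 0,"rz": 0.2},{"jaw": 80,"tx": 0.001,"ty": -0.075,"tz": 0.132,"rx": 0,"ry": 0,"rz": 0.2}]}}

```text
time: 15.3
tool_pos: [0.5775, 0.2138, 0.3327]
ee_rot: [-0.207, 0.971, -0.119, 0.025]
ft_force: [0.4, -1.2, 0.3]
grip_width: 0.0683
finger_force: 0.0
```

Call:
{"api": "drive_tool", "payload": {"plan": [{"jaw": 60,"tx": 0,"ty": 0,"tz": 0,"rx": 0,"ry": 0,"rz": 0},{"jaw": 50,"tx": 0,"ty": 0,"tz": 0,"rx": 0,"ry": 0,"rz": 0},{"jaw": 40,"tx": 0,"ty": 0,"tz": 0,"rx": 0,"ry": 0,"rz": 0},{"jaw": 33,"tx": 0,"ty": 0,"tz": 0,"rx": 0,"ry": 0,"rz": 0},{"jaw": 28,"tx": 0,"ty": 0,"tz": 0,"rx": 0,"ry": 0,"rz": 0},{"jaw": 28,"tx": 0,"ty": 0,"tz": 0,"rx": 0,"ry": 0,"rz": 0}], "newtons": 25}}

```text
time: 15.9
tool_pos: [0.5771, 0.2142, 0.3319]
ee_rot: [-0.206, 0.971, -0.119, 0.024]
ft_force: [1.0, 0.1, 0.7]
grip_width: 0.0239
finger_force: 0.0
```

```bash
python3 - <<'E'
from h import *
import cv2
s=state();print(s["joints"].round(3),s["tool_pos"],s["ft_force"].round(1),s["grip_width"])
for n in("wrist","scene","side"): cv2.imwrite(f"pics/{n}6.png",capture(n)[:,:,::-1])
im=cv2.imread("pics/wrist6.png")
# print grey profile up the gripper's centre column
g=cv2.cvtColor(im,cv2.COLOR_BGR2GRAY)[:,314:326].mean(1).round().astype(int)
print(g[100:480:5].tolist())
E
python3 p3.py|grep at
```

```text
[0.006 0.114 1.497 0.41  1.435 1.783] [0.57711018 0.21415712 0.33188949] [1.  0.1 0.7] 0.02385398669893516
[196, 199, 196, 198, 196, 198, 196, 199, 195, 200, 194, 200, 197, 200, 151, 219, 218, 218, 218, 218, 211, 216, 189, 161, 162, 162, 161, 160, 160, 161, 159, 159, 160, 160, 159, 159, 158, 158, 158, 158, 158, 158, 158, 158, 158, 160, 197, 205, 205, 205, 204, 204, 203, 203, 202, 202, 200, 200, 200, 202, 66, 65, 63, 62, 60, 60, 57, 55, 57, 55, 54, 53, 55, 54, 51, 52]
at ([-1.1, -1.1, 3.8], [0.0, 0.03, -0.16])
```

Call:
{"api": "drive_tool", "payload": {"plan": [{"jaw": 28,"tx": 0,"ty": 0,"tz": 0.003,"rx": 0,"ry": 0,"rz": 0},{"jaw": 20,"tx": 0,"ty": 0,"tz": 0.003,"rx": 0,"ry": 0,"rz": 0},{"jaw": 14,"tx": 0,"ty": 0,"tz": 0.003,"rx": 0,"ry": 0,"rz": 0},{"jaw": 5,"tx": 0,"ty": 0,"tz": 0.003,"rx": 0,"ry": 0,"rz": 0},{"jaw": 5,"tx": 0,"ty": 0,"tz": 0.003,"rx": 0,"ry": 0,"rz": 0},{"jaw": 5,"tx": 0,"ty": 0,"tz": 0.003,"rx": 0,"ry": 0,"rz": 0}], "newtons": 25}}

```text
time: 16.65
tool_pos: [0.5771, 0.215, 0.3285]
ee_rot: [-0.206, 0.971, -0.119, 0.024]
ft_force: [-1.1, -1.8, -1.9]
grip_width: 0.0109
finger_force: 24.3
```

```bash
cat > p4.py <<'E'
from p3 import *
import sys
s=state();print(s["joints"].round(3),s["ft_force"].round(1),s["grip_width"],s["finger_force"])
R0=rot();g=s["tool_pos"]-.019*R0[:,2];c=Rz(A).T@(g-C);v=np.array([.1025-c[0],c[2]-.12])
ang=np.arctan2(v[1],v[0])-np.arctan2(.005,.239);q=1.36-ang
z=Rz(A).T@R0[:,2];tl=np.degrees(np.arctan2(z[0],-z[2]))
print("chest",(c*1000).round(1),"r",np.hypot(*v),"q",q,"tilt",tl)
rr=np.hypot(*v);rr=.239+.5*(rr-.239)
for k in range(1,int(sys.argv[2])+1):
    dq=float(sys.argv[1])*k;a=ang+np.arctan2(.005,.239)-dq
    p=W(.1025-rr*np.cos(a),c[1],.12+rr*np.sin(a))
    print(round(q+dq,3),*to(p,Rtool(tl+float(sys.argv[3])*k,True,1)))
E
python3 p4.py .06 10 2.2
```

```text
[0.008 0.117 1.501 0.409 1.43  1.783] [-1.1 -1.8 -1.9] 0.010923637861181648 24.306249618530273
chest [ 23.3  -1.  345.9] r 0.2393287708482843 q 0.1472946671553199 tilt 23.939895775439165
0.207 [0.1, 13.6, -0.6] [2.2, 0.08, -0.19]
0.267 [0.1, 27.2, -0.5] [4.4, 0.08, -0.19]
0.327 [0.2, 40.8, 0.4] [6.6, 0.07, -0.19]
0.387 [0.2, 54.3, 2.2] [8.8, 0.07, -0.19]
0.447 [0.3, 67.7, 4.8] [11.0, 0.06, -0.19]
0.507 [0.3, 80.9, 8.2] [13.2, 0.06, -0.19]
0.567 [0.3, 93.8, 12.3] [15.4, 0.06, -0.19]
0.627 [0.4, 106.5, 17.3] [17.6, 0.05, -0.2]
0.687 [0.4, 118.9, 23.1] [19.8, 0.05, -0.2]
0.747 [0.5, 130.9, 29.5] [22.0, 0.05, -0.2]
```

The bar is gripped: 11 mm wide, radius 239 mm, lid at 0.147, all consistent. Next I lower it slowly along the arc.

Call:
{"api": "drive_tool", "payload": {"plan": [{"jaw": 5,"tx": 0,"ty": 0,"tz": 0,"rx": 0,"ry": 0,"rz": 0},{"jaw": 5,"tx": 0,"ty": 0.0034,"tz": -0.0002,"rx": 0.5,"ry": 0,"rz": 0},{"jaw": 5,"tx": 0,"ty": 0.0085,"tz": -0.0005,"rx": 1.4,"ry": 0,"rz": 0},{"jaw": 5,"tx": 0,"ty": 0.0136,"tz": -0.0006,"rx": 2.2,"ry": 0,"rz": 0},{"jaw": 5,"tx": 0,"ty": 0.0204,"tz": -0.0006,"rx": 3.3,"ry": 0,"rz": 0},{"jaw": 5,"tx": 0,"ty": 0.0272,"tz": -0.0005,"rx": 4.4,"ry": 0,"rz": 0},{"jaw": 5,"tx": 0,"ty": 0.034,"tz": -0.0001,"rx": 5.5,"ry": 0,"rz": 0},{"jaw": 5,"tx": 0,"ty": 0.0408,"tz": 0.0004,"rx": 6.6,"ry": 0,"rz": 0},{"jaw": 5,"tx": 0,"ty": 0.0476,"tz": 0.0012,"rx": 7.7,"ry": 0,"rz": 0},{"jaw": 5,"tx": 0,"ty": 0.0543,"tz": 0.0022,"rx": 8.8,"ry": 0,"rz": 0},{"jaw": 5,"tx": 0,"ty": 0.061,"tz": 0.0034,"rx": 9.9,"ry": 0,"rz": 0},{"jaw": 5,"tx": 0,"ty": 0.0677,"tz": 0.0048,"rx": 11,"ry": 0,"rz": 0},{"jaw": 5,"tx": 0,"ty": 0.0743,"tz": 0.0064,"rx": 12.1,"ry": 0,"rz": 0},{"jaw": 5,"tx": 0,"ty": 0.0809,"tz": 0.0082,"rx": 13.2,"ry": 0,"rz": 0},{"jaw": 5,"tx": 0,"ty": 0.0809,"tz": 0.0082,"rx": 13.2,"ry": 0,"rz": 0},{"jaw": 5,"tx": 0,"ty": 0.0809,"tz": 0.0082,"rx": 13.2,"ry": 0,"rz": 0}], "newtons": 60}}

```text
time: 18.25
tool_pos: [0.5597, 0.1451, 0.288]
ee_rot: [-0.316, 0.941, -0.115, 0.037]
ft_force: [-6.5, -2.7, 2.0]
grip_width: 0.0101
finger_force: 59.1
```

```bash
python3 p4.py .06 8 2.2
```

```text
[-0.245  0.087  1.693  0.657  1.408  1.443] [-6.5 -2.7  2. ] 0.010063572838897548 59.09345269203186
chest [-52.5  -0.7 303.1] r 0.23990441288628403 q 0.5123166863659547 tilt 37.08692939190833
0.572 [0.1, 13.6, 1.7] [2.2, 0.04, -0.22]
0.632 [0.1, 27.0, 3.7] [4.4, 0.03, -0.22]
0.692 [0.2, 40.4, 6.5] [6.6, 0.03, -0.22]
0.752 [0.2, 53.5, 10.2] [8.8, 0.02, -0.22]
0.812 [0.3, 66.4, 14.7] [11.0, 0.02, -0.22]
0.872 [0.3, 79.0, 19.9] [13.2, 0.01, -0.22]
0.932 [0.4, 91.3, 25.9] [15.4, 0.01, -0.22]
0.992 [0.4, 103.2, 32.6] [17.6, 0.01, -0.22]
```

Call:
{"api": "drive_tool", "payload": {"plan": [{"jaw": 5,"tx": -0.0005,"ty": 0.004,"tz": 0.0005,"rx": 0.6,"ry": 0,"rz": 0},{"jaw": 5,"tx": -0.001,"ty": 0.009,"tz": 0.0011,"rx": 1.4,"ry": 0,"rz": 0},{"jaw": 5,"tx": -0.001,"ty": 0.0136,"tz": 0.0017,"rx": 2.2,"ry": 0,"rz": 0},{"jaw": 5,"tx": -0.001,"ty": 0.0203,"tz": 0.0026,"rx": 3.3,"ry": 0,"rz": 0},{"jaw": 5,"tx": -0.001,"ty": 0.027,"tz": 0.0037,"rx": 4.4,"ry": 0,"rz": 0},{"jaw": 5,"tx": -0.001,"ty": 0.0337,"tz": 0.005,"rx": 5.5,"ry": 0,"rz": 0},{"jaw": 5,"tx": -0.001,"ty": 0.0404,"tz": 0.0065,"rx": 6.6,"ry": 0,"rz": 0},{"jaw": 5,"tx": -0.001,"ty": 0.047,"tz": 0.0083,"rx": 7.7,"ry": 0,"rz": 0},{"jaw": 5,"tx": -0.001,"ty": 0.0535,"tz": 0.0102,"rx": 8.8,"ry": 0,"rz": 0},{"jaw": 5,"tx": -0.001,"ty": 0.06,"tz": 0.0124,"rx": 9.9,"ry": 0,"rz": 0},{"jaw": 5,"tx": -0.001,"ty": 0.0664,"tz": 0.0147,"rx": 11,"ry": 0,"rz": 0},{"jaw": 5,"tx": -0.001,"ty": 0.0727,"tz": 0.0172,"rx": 12.1,"ry": 0,"rz": 0},{"jaw": 5,"tx": -0.001,"ty": 0.079,"tz": 0.0199,"rx": 13.2,"ry": 0,"rz": 0},{"jaw": 5,"tx": -0.001,"ty": 0.0852,"tz": 0.0228,"rx": 14.3,"ry": 0,"rz": 0},{"jaw": 5,"tx": -0.001,"ty": 0.0913,"tz": 0.0259,"rx": 15.4,"ry": 0,"rz": 0},{"jaw": 5,"tx": -0.001,"ty": 0.0913,"tz": 0.0259,"rx": 15.4,"ry": 0,"rz": 0},{"jaw": 5,"tx": -0.001,"ty": 0.0913,"tz": 0.0259,"rx": 15.4,"ry": 0,"rz": 0}]}}

```text
time: 19.95
tool_pos: [0.5458, 0.0895, 0.2108]
ee_rot: [-0.438, 0.89, -0.11, 0.053]
ft_force: [-3.4, -5.9, 0.4]
grip_width: 0.0098
finger_force: 62.6
```

```bash
python3 p4.py .06 8 2
```

```text
[-0.476  0.238  1.83   0.891  1.439  1.043] [-3.4 -5.9  0.4] 0.009783394166876059 62.60560870170593
chest [-113.4   -0.4  222.4] r 0.2389501438030515 q 0.9378380117767243 tilt 52.39279210040965
0.998 [-0.0, 13.3, 3.4] [2.0, -0.18, -0.26]
1.058 [0.0, 26.3, 7.7] [4.0, -0.19, -0.25]
1.118 [0.1, 39.0, 12.7] [6.0, -0.19, -0.25]
1.178 [0.1, 51.4, 18.5] [8.0, -0.2, -0.25]
1.238 [0.1, 63.5, 25.1] [10.0, -0.2, -0.24]
1.298 [0.2, 75.1, 32.4] [12.0, -0.2, -0.24]
1.358 [0.2, 86.2, 40.3] [14.0, -0.21, -0.24]
1.418 [0.2, 96.9, 49.0] [16.0, -0.21, -0.23]
```

Call:
{"api": "drive_tool", "payload": {"plan": [{"jaw": 5,"tx": -0.0005,"ty": 0.004,"tz": 0.001,"rx": 0.6,"ry": 0,"rz": 0},{"jaw": 5,"tx": -0.0005,"ty": 0.009,"tz": 0.0022,"rx": 1.4,"ry": 0,"rz": 0},{"jaw": 5,"tx": -0.0005,"ty": 0.0133,"tz": 0.0034,"rx": 2,"ry": 0,"rz": 0},{"jaw": 5,"tx": -0.0005,"ty": 0.0198,"tz": 0.0054,"rx": 3,"ry": 0,"rz": 0},{"jaw": 5,"tx": -0.0005,"ty": 0.0263,"tz": 0.0077,"rx": 4,"ry": 0,"rz": 0},{"jaw": 5,"tx": -0.0005,"ty": 0.0327,"tz": 0.0101,"rx": 5,"ry": 0,"rz": 0},{"jaw": 5,"tx": -0.0005,"ty": 0.039,"tz": 0.0127,"rx": 6,"ry": 0,"rz": 0},{"jaw": 5,"tx": -0.0005,"ty": 0.0452,"tz": 0.0155,"rx": 7,"ry": 0,"rz": 0},{"jaw": 5,"tx": -0.0005,"ty": 0.0514,"tz": 0.0185,"rx": 8,"ry": 0,"rz": 0},{"jaw": 5,"tx": -0.0005,"ty": 0.0575,"tz": 0.0217,"rx": 9,"ry": 0,"rz": 0},{"jaw": 5,"tx": -0.0005,"ty": 0.0635,"tz": 0.0251,"rx": 10,"ry": 0,"rz": 0},{"jaw": 5,"tx": -0.0005,"ty": 0.0685,"tz": 0.0281,"rx": 10.9,"ry": 0,"rz": 0},{"jaw": 5,"tx": -0.0005,"ty": 0.0725,"tz": 0.0307,"rx": 11.5,"ry": 0,"rz": 0},{"jaw": 5,"tx": -0.0005,"ty": 0.0751,"tz": 0.0324,"rx": 12,"ry": 0,"rz": 0},{"jaw": 5,"tx": -0.0005,"ty": 0.0751,"tz": 0.0324,"rx": 12,"ry": 0,"rz": 0},{"jaw": 5,"tx": -0.0005,"ty": 0.0751,"tz": 0.0324,"rx": 12,"ry": 0,"rz": 0}]}}

```text
time: 21.55
tool_pos: [0.5411, 0.0705, 0.132]
ee_rot: [-0.529, 0.84, -0.104, 0.065]
ft_force: [-1.3, -7.5, -0.6]
grip_width: 0.0097
finger_force: 63.6
```

```bash
python3 p4.py .015 6 0.4
```

```text
[-0.58   0.491  1.85   1.027  1.482  0.749] [-1.3 -7.5 -0.6] 0.009745874197991335 63.61454486846924
chest [-135.1   -0.3  140.2] r 0.2384342522033339 q 1.2961200650187523 tilt 64.42018564324673
1.311 [-0.1, 3.3, 1.0] [0.4, -0.29, -0.18]
1.326 [-0.1, 6.5, 2.4] [0.8, -0.29, -0.18]
1.341 [-0.1, 9.7, 3.8] [1.2, -0.29, -0.17]
1.356 [-0.1, 12.8, 5.2] [1.6, -0.29, -0.17]
1.371 [-0.1, 15.9, 6.7] [2.0, -0.29, -0.17]
1.386 [-0.1, 19.0, 8.2] [2.4, -0.3, -0.17]
```

Call:
{"api": "drive_tool", "payload": {"plan": [{"jaw": 5,"tx": 0,"ty": 0.0033,"tz": 0.0006,"rx": 0.4,"ry": 0,"rz": 0},{"jaw": 5,"tx": 0,"ty": 0.0065,"tz": 0.0017,"rx": 0.8,"ry": 0,"rz": 0},{"jaw": 5,"tx": 0,"ty": 0.0085,"tz": 0.0025,"rx": 1,"ry": 0,"rz": 0},{"jaw": 5,"tx": 0,"ty": 0.0105,"tz": 0.0034,"rx": 1.3,"ry": 0,"rz": 0},{"jaw": 5,"tx": 0,"ty": 0.0125,"tz": 0.0043,"rx": 1.6,"ry": 0,"rz": 0},{"jaw": 5,"tx": 0,"ty": 0.0138,"tz": 0.005,"rx": 1.8,"ry": 0,"rz": 0},{"jaw": 5,"tx": 0,"ty": 0.0138,"tz": 0.005,"rx": 1.8,"ry": 0,"rz": 0},{"jaw": 5,"tx": 0,"ty": 0.0138,"tz": 0.005,"rx": 1.8,"ry": 0,"rz": 0}]}}

```text
time: 22.35
tool_pos: [0.5409, 0.0704, 0.1182]
ee_rot: [-0.543, 0.831, -0.102, 0.067]
ft_force: [3.5, -3.9, -2.8]
grip_width: 0.01
finger_force: 63.8
```

```bash
python3 p4.py .005 4 0
```

```text
[-0.588  0.539  1.845  1.045  1.49   0.706] [ 3.5 -3.9 -2.8] 0.009951161279923364 63.848851919174194
chest [-135.5   -0.2  125.9] r 0.23804053625458546 q 1.3562695757024863 tilt 66.2850622836951
1.361 [-0.1, 1.3, 0.0] [-0.0, -0.24, -0.11]
1.366 [-0.1, 2.4, 0.5] [-0.0, -0.24, -0.11]
1.371 [-0.1, 3.5, 0.9] [-0.0, -0.24, -0.11]
1.376 [-0.1, 4.6, 1.4] [-0.0, -0.24, -0.11]
```

Call:
{"api": "drive_tool", "payload": {"plan": [{"jaw": 5,"tx": 0,"ty": 0.0008,"tz": 0.0003,"rx": 0,"ry": 0,"rz": 0},{"jaw": 5,"tx": 0,"ty": 0.0016,"tz": 0.0006,"rx": 0,"ry": 0,"rz": 0},{"jaw": 5,"tx": 0,"ty": 0.0024,"tz": 0.0009,"rx": 0,"ry": 0,"rz": 0},{"jaw": 5,"tx": 0,"ty": 0.0024,"tz": 0.0009,"rx": 0,"ry": 0,"rz": 0},{"jaw": 5,"tx": 0,"ty": 0.0024,"tz": 0.0009,"rx": 0,"ry": 0,"rz": 0}]}}

```text
time: 22.85
tool_pos: [0.541, 0.0703, 0.1169]
ee_rot: [-0.544, 0.831, -0.102, 0.067]
ft_force: [2.4, -5.1, 2.2]
grip_width: 0.0099
finger_force: 64.1
```

```bash
python3 p4.py .005 3 0
```

```text
[-0.589  0.544  1.844  1.046  1.49   0.702] [ 2.4 -5.1  2.2] 0.009931971671442432 64.13516879081726
chest [-135.5   -0.2  124.5] r 0.23803806587240336 q 1.3621115618366986 tilt 66.4095691002845
1.367 [-0.1, 1.3, 0.0] [-0.0, -0.22, -0.05]
1.372 [-0.1, 2.4, 0.5] [-0.0, -0.22, -0.05]
1.377 [-0.1, 3.5, 1.0] [-0.0, -0.22, -0.05]
```

Call:
{"api": "drive_tool", "payload": {"plan": [{"jaw": 5,"tx": 0,"ty": 0.0012,"tz": 0.0005,"rx": 0,"ry": 0,"rz": 0},{"jaw": 5,"tx": 0,"ty": 0.002,"tz": 0.0008,"rx": 0,"ry": 0,"rz": 0},{"jaw": 5,"tx": 0,"ty": 0.002,"tz": 0.0008,"rx": 0,"ry": 0,"rz": 0},{"jaw": 5,"tx": 0,"ty": 0.002,"tz": 0.0008,"rx": 0,"ry": 0,"rz": 0}]}}

```text
time: 23.25
tool_pos: [0.541, 0.0704, 0.1168]
ee_rot: [-0.545, 0.83, -0.101, 0.067]
ft_force: [-1.5, -7.1, 9.3]
grip_width: 0.0096
finger_force: 64.8
```

```bash
python3 p4.py .005 1 0
```

```text
[-0.589  0.547  1.843  1.048  1.493  0.698] [-1.5 -7.1  9.3] 0.009636309207309755 64.75159406661987
chest [-135.5   -0.2  124.4] r 0.23800829614427751 q 1.3625232151869582 tilt 66.64053051887414
1.368 [-0.1, 1.3, -0.0] [0.0, -0.17, 0.03]
```

The lid no longer moves and the force has reversed to +9 N, so it is shut on the rim. Next I release and withdraw along the tool axis.

Call:
{"api": "drive_tool", "payload": {"plan": [{"jaw": 5,"tx": 0,"ty": -0.0012,"tz": -0.0008,"rx": 0,"ry": 0,"rz": 0},{"jaw": 20,"tx": 0,"ty": -0.0012,"tz": -0.0008,"rx": 0,"ry": 0,"rz": 0},{"jaw": 35,"tx": 0,"ty": -0.0012,"tz": -0.0008,"rx": 0,"ry": 0,"rz": 0},{"jaw": 42,"tx": 0,"ty": -0.0012,"tz": -0.0008,"rx": 0,"ry": 0,"rz": 0},{"jaw": 42,"tx": 0,"ty": -0.0012,"tz": -0.0008,"rx": 0,"ry": 0,"rz": 0},{"jaw": 42,"tx": 0,"ty": -0.0012,"tz": -0.01,"rx": 0,"ry": 0,"rz": 0},{"jaw": 42,"tx": 0,"ty": -0.0012,"tz": -0.03,"rx": 0,"ry": 0,"rz": 0},{"jaw": 42,"tx": 0,"ty": -0.0012,"tz": -0.06,"rx": 0,"ry": 0,"rz": 0},{"jaw": 42,"tx": 0,"ty": -0.02,"tz": -0.09,"rx": 0,"ry": 0,"rz": 0},{"jaw": 42,"tx": 0,"ty": -0.05,"tz": -0.1,"rx": 0,"ry": 0,"rz": 0},{"jaw": 42,"tx": 0,"ty": -0.08,"tz": -0.1,"rx": 0,"ry": 0,"rz": 0},{"jaw": 42,"tx": 0,"ty": -0.1,"tz": -0.1,"rx": 0,"ry": 0,"rz": 0},{"jaw": 42,"tx": 0,"ty": -0.1,"tz": -0.1,"rx": 0,"ry": 0,"rz": 0},{"jaw": 42,"tx": 0,"ty": -0.1,"tz": -0.1,"rx": 0,"ry": 0,"rz": 0}]}}

```text
time: 24.65
tool_pos: [0.5273, 0.0206, 0.2455]
ee_rot: [-0.543, 0.831, -0.102, 0.066]
ft_force: [-0.3, 0.4, -1.4]
grip_width: 0.0358
finger_force: 0.0
```

```bash
python3 - <<'E'
from h import *
import cv2
s=state();print(s["tool_pos"],s["ft_force"].round(1),s["grip_width"])
im=[capture(n)[:,:,::-1] for n in("scene","side")]
a=cv2.resize(im[0][150:420,100:500],(400,270));b=cv2.resize(im[1][150:450,220:480],(400,460))
m=np.zeros((460,800,3),np.uint8);m[:270,:400]=a;m[:,400:]=b
cv2.imwrite("pics/m9.png",m)
E
```

```text
[0.5272842  0.02055598 0.2455365 ] [-0.3  0.4 -1.4] 0.03576130358597126
```

View pics/m9.png

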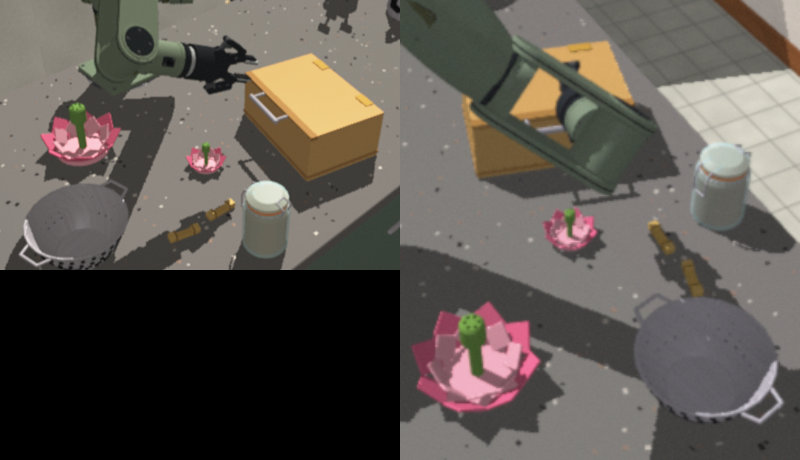

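The lid is fully shut (scene (315,110)), the gripper is clear, and the colander, canister and rests are undisturbed. Next I hand the job in.

```bash
python3 -c "
from workcell import *
print(close_job())"
```

```text
the job is handed in; nothing more can be done
None
```

The job is handed in: the middle lotus tray is flat in the chest, the stay is unlocked, and the lid was lowered under grip until fully shut; the bystanders look undisturbed in the final picture.

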